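# Put the rubbing tester's loose parts on their outline pads

### The job

The test is over: put the tester's four loose parts away, each standing upright, centred on the white pad that carries its outline: the chrome weight on the grey disc, the red star knob on the red star, the carton on the yellow square and the blue clamp bar on the blue strip, with the carton and the bar turned to line up with their outlines. Set each down gently, do not drop it, and leave the amber jar and the brass finger that stand among them where they are.

Things in the scene. Friction and masses are not known exactly. Their poses are not given: they have to be found in the camera images.
- weight_mid (a point): Chrome load weight: an upright plain cylinder, 50 mm across and 40 mm high, with a dark band, about 0.5 kg. The point is its centre, 20 mm above its underside; z is its axis.
- knob_mid (a point): Red star-shaped clamp knob lying on its flat face with its steel stem upwards: six-lobed red body 52 mm across the lobes and 22 mm high, and on it a plain steel stem 14 mm across and 34 mm high (56 mm in all), about 0.09 kg; grip it by the stem. The point is on its axis, half-way up, 28 mm above its underside; z is up along the stem. Its yaw does not matter.
- carton_mid (a point): Rigid white carton with a yellow band round its top edge and a yellow stripe across its top, 54 x 54 mm in plan and 44 mm high, about 0.1 kg. The point is its centre, 22 mm above its underside; x and y are square to its sides, z up.
- bar_mid (a point): Blue clamp bar lying flat, 110 mm long (its x), 24 mm wide (its y), 26 mm high (z up), with a small flat steel screw head near each end, about 0.2 kg. The point is its centre, 13 mm above its underside.
- pad_weight: White pad 96 x 96 mm, 3 mm thick, with a plain grey disc 56 mm across in its middle: the place of the chrome weight. Its origin is the centre of the underside, on the bench; z up; any yaw. Fixed. 
- pad_knob: White pad 96 x 96 mm, 3 mm thick, with a red six-lobed star about 60 mm across in its middle: the place of the star knob, which stands on it with its stem upwards. Its origin is the centre of the underside, on the bench; z up; any yaw. Fixed. 
- pad_carton: White pad 96 x 96 mm, 3 mm thick, with a yellow square 60 x 60 mm in its middle, sides parallel to the pad's x and y: the place of the carton, either way round, its sides parallel to the square's. Its origin is the centre of the underside, on the bench; z up; any yaw. Fixed. 
- pad_bar: White pad 140 x 70 mm, 3 mm thick, with a blue strip 116 x 30 mm in its middle, long along the pad's x: the place of the clamp bar, either way round, its length along the strip. Its origin is the centre of the underside, on the bench; z up; any yaw. Fixed. 
- jar_mid (a point): Small amber glass jar with a green cap, 32 mm across, 48 mm high, loose: leave it standing where it is. The point is its centre, half-way up.
- finger_mid (a point): Small brass rubbing finger, an upright turned part 30 mm across at the foot and 46 mm high, loose: leave it standing where it is. The point is its centre, half-way up.
There are look-alikes about, which are no part of the job. What is shaped like the part that bears carton_mid but brown, purple or turquoise is not meant.

How it is judged:
By the outcome, as a careful person would: the job done as asked, in the order asked, and still so for the second after the job is handed in, with the robot touching nothing.
It also fails if it takes over 112 s, if anything falls off the work surface, if the arm or the gripper's body presses on something with over 40 N, if the wrist force passes 120 N, or if a joint passes its speed limit or range.

### The arm

A 6-joint arm with a two-finger parallel gripper is mounted at the origin on the work surface. World frame = base frame: x ahead of the robot, y to its left, z up, the work surface at z = 0. Lengths are in m, angles in rad, forces in N, time in s.
With the tool pointing down it reaches from about 0.35 to 0.975 m from the base axis. Payload 7.1 kg.
Tool frame: the origin (TCP) lies midway between the tips of the shut fingers; the grasp point (between the pads) lies 19 mm behind it; z points along the fingers, x is the direction in which the jaws open and shut, and the axes are right-handed (so a half turn about z gives the same grasp; the last joint's range is limited). The gripper opens to 88 mm and grips with 3 to 60 N. Pads are 20 mm wide; open, the fingers measure 115 mm over their backs; the gripper's body (75 mm by 178 mm) begins 61 mm behind the grasp point.
Start: joints at [-1.134, 0.423, 1.63, -0, 1.089, -0.019], TCP at [0.275, -0.561, 0.223] pointing down, gripper open.
Joint ranges: [-3, 3], [-0.9, 2.11], [0.09, 2.58], [-1.31, 4.45], [0.11, 2.69], [-2.54, 2.54]. Speed limits (rad/s): [2.39, 2.39, 3.01, 3.14, 3.14, 3.14].

### API

Orientations are given as a unit quaternion [w, x, y, z].
In Python, from station import move_pose, movel, movej, command_gripper, wait, inverse_kinematics, read_camera, camera_info, MotionError, job_done, get_time, get_joint_pos, get_qvel, get_effort, get_tcp_pos, get_ee_rot, get_ft_force, get_ft_torque, get_grip_width gives the robot as it stands. Calls block until the motion is done:
- move_pose(position, orientation): joint-space move of the TCP to a pose.
- movel(position, frame=None, v=0.15, until_force=None): straight line of the TCP; frame=None keeps the orientation; v is the mean speed in m/s. With until_force (N) it stops when the force on the tool has changed by that much, and returns True; else False.
- movej(angles): joint-space move.
- command_gripper(opening): opening from 0.0 (shut) to 1.0 (fully open); the grip force is fixed at half the most; returns when the fingers have stopped.
- wait(seconds).
- inverse_kinematics(position, orientation): joint angles nearest the present ones, or None.
- read_camera(name): name is "scene" or "top"; returns the picture (480x640x3 uint8, red, green, blue); there is no depth.
- camera_info(name): a dict with "intrinsics" (3x3 intrinsics, pixels), "dist" ([k1, k2, p1, p2, k3] as OpenCV has them; the pictures are not rectified), "T" (4x4, takes a point from camera to world coordinates). Camera axes: x right, y up, looking along -z (the intrinsics and any distortion apply to the point x, -y, -z); pixel columns grow to the right and rows downward; lengths in m; the calibration is good to about 2 mm. A picture is of the moment at which its call begins. camera_info takes no time and is no camera call.
A pose or a line that the arm cannot do raises MotionError and nothing moves.
- job_done(): hands the job in, once; it reports no verdict.
Readings, each from a call of its own:
- get_time(): time.
- get_joint_pos(): joint angles.
- get_qvel(): joint speeds.
- get_effort(): joint torques, N m.
- get_tcp_pos(): TCP position.
- get_ee_rot(): TCP orientation.
- get_ft_force(): force on the tool from outside, world axes, zero at the start.
- get_ft_torque(): the same for the moment, N m.
- get_grip_width(): opening from 0.0 (shut) to 1.0 (fully open).
Only numpy, scipy, OpenCV 4.12 (cv2) and the standard library are available. Lean on these libraries where they do the work, as an engineer would, in place of code of your own. Each camera call takes 0.05 s, during which the arm holds its last target. There are 200 camera calls.

## Working session

There is one attempt and no reset: what is moved stays moved. The work goes in short steps, each a Python script; the robot and the scene stay as the last script left them, time stands still between calls to the robot, and variables do not carry over. Pictures are saved under pics/ and viewed, about 12 in all and at most 16, crops included, and the job is handed in when it is done.

```bash
mkdir -p pics
python3 - <<'E'
from station import *
import cv2,numpy as np
np.set_printoptions(precision=4,suppress=True)
for n in("top","scene"):
    cv2.imwrite(f"pics/{n}0.png",cv2.cvtColor(read_camera(n),cv2.COLOR_RGB2BGR)); i=camera_info(n)
    print(n,i["intrinsics"],i["dist"],i["T"])
print(get_time(),get_ee_rot(),get_grip_width())
E
```

```text
top [[458.4504   0.     324.4634]
 [  0.     458.4504 234.643 ]
 [  0.       0.       1.    ]] [-0.0861  0.      0.      0.      0.    ] [[ 0.0251  0.9737 -0.2264  0.2962]
 [-0.9997  0.0256 -0.0008 -0.0162]
 [ 0.005   0.2263  0.974   1.1903]
 [ 0.      0.      0.      1.    ]]
scene [[522.8991   0.     316.4455]
 [  0.     522.8991 236.4768]
 [  0.       0.       1.    ]] [0.0056 0.     0.     0.     0.    ] [[ 0.5105 -0.6863  0.518   1.1031]
 [ 0.8599  0.4091 -0.3054 -0.3049]
 [-0.0023  0.6013  0.799   0.9083]
 [ 0.      0.      0.      1.    ]]
0.1 [-0.0004  0.8486 -0.5291 -0.0006] 1.0027855638628003
```

View pics/top0.png

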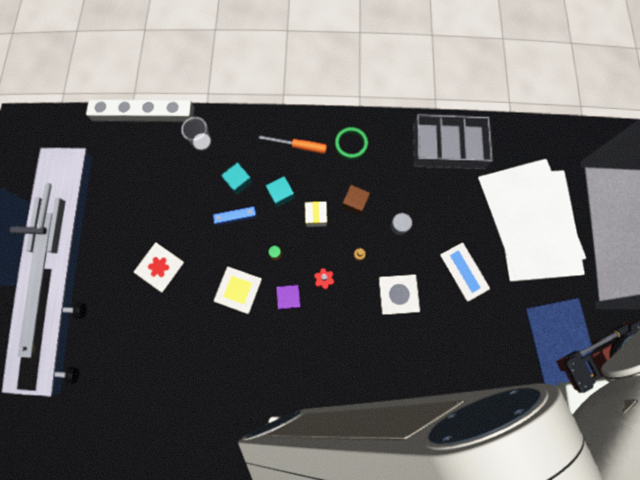

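View pics/scene0.png

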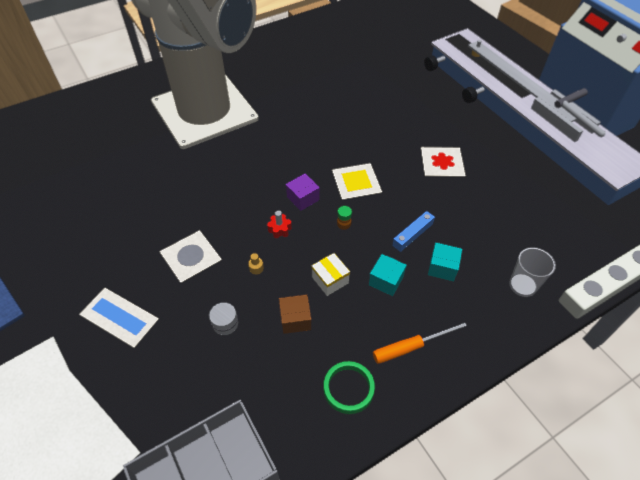

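The top view shows these objects:
- **Weight:** grey cylinder at (402,222). Grey look-alikes are the glass base (201,141) and the pad disc (399,294).
- **Knob:** (324,278), with its stem. The flat star on the pad is at (158,267).
- **Carton:** white/yellow at (316,213). Not meant: brown (356,197), purple (288,297), turquoise (236,176) and (280,189), and the flat yellow square (238,290).
- **Bar:** (234,215). The flat blue strip is at (465,271) and the blue cloth at (560,340).
- **Leave alone:** jar (275,252) and finger (360,254).

Next I check these choices in one close composite.

```bash
cat > h.py <<'E'
import cv2,numpy as np
from station import *
np.set_printoptions(precision=4,suppress=True)
def ray(cam,uv,z):
    i=camera_info(cam);K=np.array(i["intrinsics"]);T=np.array(i["T"])
    p=cv2.undistortPoints(np.array(uv,float).reshape(-1,1,2),K,np.array(i["dist"])).reshape(-1,2)
    d=np.c_[p[:,0],-p[:,1],-np.ones(len(p))]@T[:3,:3].T
    return (T[:3,3]+d*((z-T[2,3])/d[:,2])[:,None])[:,:2]
def proj(cam,P):
    i=camera_info(cam);K=np.array(i["intrinsics"]);T=np.linalg.inv(np.array(i["T"]))
    c=np.atleast_2d(P)@T[:3,:3].T+T[:3,3]
    return cv2.projectPoints(c*[1,-1,-1],np.zeros(3),np.zeros(3),K,np.array(i["dist"]))[0].reshape(-1,2)
def crop(img,c,w=28,s=8):
    x,y=int(c[0])-w//2,int(c[1])-w//2
    return cv2.resize(img[y:y+w,x:x+w],None,fx=s,fy=s,interpolation=cv2.INTER_NEAREST)
E
python3 - <<'E'
from h import *
t=cv2.imread("pics/top0.png");s=cv2.imread("pics/scene0.png")
a=np.hstack([crop(t,c,50,4) for c in[(402,222),(324,278),(316,213),(234,215)]])
b=np.hstack([crop(s,c,50,4) for c in[(223,318),(280,222),(331,272),(414,230)]])
cv2.imwrite("pics/c1.png",np.vstack([a,b]))
for n,u in dict(weight=(402,222),knob=(324,278),carton=(316,213),bar=(234,215),jar=(275,252),finger=(360,254),purple=(288,297),pW=(399,294),pK=(158,267),pC=(238,290),pB=(465,271)).items(): print(n,ray("top",u,.03 if n[0]!='p' else .003))
E
```

```text
weight [[ 0.6053 -0.2177]]
knob [[ 0.4526 -0.0169]]
carton [[0.6236 0.0085]]
bar [[0.6127 0.2241]]
jar [[0.5166 0.1111]]
finger [[ 0.5171 -0.108 ]]
purple [[0.4044 0.0748]]
pW [[ 0.4193 -0.2123]]
pK [[0.4728 0.4223]]
pC [[0.4188 0.2054]]
pB [[ 0.4835 -0.3882]]
```

View pics/c1.png

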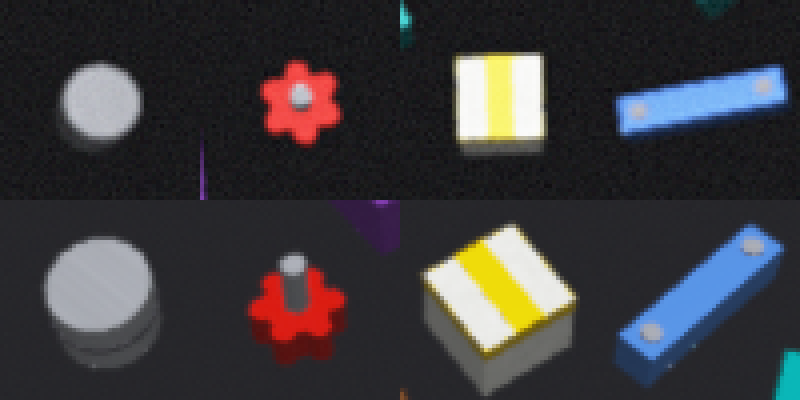

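```bash
cat >> h.py <<'E'
def meas(cam,img,c,kind,z,w=60):
    """largest-near-centre blob of a colour class -> world-plane centroid, minAreaRect centre/size/angle"""
    x,y=int(c[0])-w//2,int(c[1])-w//2
    p=cv2.resize(img[y:y+w,x:x+w],None,fx=6,fy=6,interpolation=cv2.INTER_CUBIC)
    h,s,v=[a.astype(int) for a in cv2.split(cv2.cvtColor(p,cv2.COLOR_BGR2HSV))]
    m={'bright':v>140,'grey':(s<70)&(v>115)&(v<215),'greylo':(s<70)&(v>95),'blue':(abs(h-107)<14)&(s>90)&(v>150),
       'red':((h<8)|(h>172))&(s>120)&(v>150),'yellow':(abs(h-28)<8)&(s>110)&(v>150)}[kind].astype(np.uint8)
    m=cv2.morphologyEx(m,cv2.MORPH_OPEN,np.ones((5,5)))
    cs=cv2.findContours(m,cv2.RETR_EXTERNAL,cv2.CHAIN_APPROX_NONE)[0]
    k=max(cs,key=lambda q:cv2.contourArea(q)-1e5*(cv2.pointPolygonTest(cv2.convexHull(q),(w*3.,w*3.),True)<-25))
    W=ray(cam,(k.reshape(-1,2)+.5)/6-.5+[x,y],z)
    f=((W-W.mean(0))*1000).astype(np.float32); M=cv2.moments(f)
    cen=W.mean(0)+np.array([M['m10'],M['m01']])/M['m00']/1000
    r=cv2.minAreaRect(f); ce=W.mean(0)+np.array(r[0])/1000
    (a,b),an=r[1],r[2]
    if a<b:a,b,an=b,a,an+90
    return cen,ce,(a,b),(an+90)%180-90
E
python3 - <<'E'
from h import *
t=cv2.imread("pics/top0.png");s=cv2.imread("pics/scene0.png")
L=[("weight",(402,222),(223,314),'greylo',.040),("knobstar",(324,278),(280,222),'red',.022),("stem",(325,273),(279,216),'grey',.056),
("carton",(316,213),(331,268),'bright',.044),("cstripe",(316,213),(331,268),'yellow',.044),("bar",(234,215),(414,230),'blue',.026),
("pW",(399,294),(190,256),'bright',.003),("pWdisc",(399,294),(190,256),'grey',.003),("pK",(158,267),(443,161),'bright',.003),("pKstar",(158,267),(443,161),'red',.003),
("pC",(238,290),(357,181),'bright',.003),("pCsq",(238,290),(357,181),'yellow',.003),("pB",(465,271),(119,317),'bright',.003),("pBstrip",(465,271),(119,317),'blue',.003)]
for n,a,b,k,z in L:
  for cam,im,c in(("top",t,a),("scene",s,b)):
    q=meas(cam,im,c,k,z,20 if n=="stem" else 90 if n=="pB" else 60)
    print(n,cam,q[0],q[1],np.round(q[2],1),round(q[3],1))
E
```

```text
weight top [ 0.6027 -0.2158] [ 0.6026 -0.2156] [51.5 51.5] 63.8
weight scene [ 0.6053 -0.2168] [ 0.6055 -0.2166] [50.7 49.8] 59.2
knobstar top [ 0.4532 -0.0162] [ 0.4533 -0.0161] [52.9 47.7] 8.3
knobstar scene [ 0.4568 -0.0181] [ 0.4548 -0.0171] [51.2 46.9] 68.9
stem top [ 0.4521 -0.016 ] [ 0.4522 -0.0162] [11.7 11.6] 1.5
stem scene [ 0.4549 -0.0171] [ 0.4549 -0.0174] [14.1 13.5] -30.8
carton top [0.6226 0.0096] [0.6228 0.0096] [58.8 56.7] 3.5
carton scene [0.6244 0.0089] [0.6243 0.0087] [57.5 56.4] 3.5
cstripe top [0.6231 0.0097] [0.6228 0.0099] [57.8 17. ] 3.0
cstripe scene [0.6242 0.0092] [0.6241 0.0094] [57. 19.] 2.8
bar top [0.615  0.2252] [0.6152 0.2251] [112.1  26.7] -77.0
bar scene [0.6169 0.2244] [0.6169 0.2246] [110.4  24.5] -76.8
pW top [ 0.4195 -0.2121] [ 0.4194 -0.212 ] [99.2 98.8] -84.8
pW scene [ 0.4216 -0.2132] [ 0.4216 -0.2131] [97.7 97.2] 5.5
pWdisc top [ 0.4196 -0.2121] [ 0.4196 -0.2124] [55.4 55.2] -0.2
pWdisc scene [ 0.4209 -0.213 ] [ 0.421  -0.2129] [58.3 57.3] -21.5
pK top [0.4737 0.4218] [0.4737 0.4217] [98.8 98.4] 58.0
pK scene [0.4752 0.421 ] [0.475  0.4209] [98.1 97.3] -32.1
pKstar top [0.4742 0.4222] [0.4741 0.4223] [55.7 50.6] 88.2
pKstar scene [0.4742 0.4219] [0.4744 0.422 ] [57.5 52.8] -31.1
pC top [0.4201 0.2074] [0.4203 0.2074] [98.6 98.5] 72.2
pC scene [0.4217 0.2062] [0.4217 0.2062] [98.  97.5] -17.8
pCsq top [0.4205 0.2075] [0.4205 0.2074] [56.3 55.9] 72.1
pCsq scene [0.421  0.2069] [0.4208 0.2069] [60.6 60.3] -17.6
pB top [ 0.483  -0.3873] [ 0.483  -0.3874] [142.7  73.1] 29.2
pB scene [ 0.4853 -0.3884] [ 0.4852 -0.3884] [141.4  70.9] 29.4
pBstrip top [ 0.4837 -0.3874] [ 0.4833 -0.3873] [113.   27.4] 29.1
pBstrip scene [ 0.4847 -0.3884] [ 0.4847 -0.3884] [114.9  29.3] 29.2
```

Both views agree to about 2 mm and the sizes match the descriptions, so I use the averages. I start with the weight.

```bash
cat >> h.py <<'E'
def Q(a): a=np.radians(a)/2; return [0,np.cos(a),np.sin(a),0]
def look(name):
    for n in("top","scene"): cv2.imwrite(f"pics/{n}_{name}.png",cv2.cvtColor(read_camera(n),cv2.COLOR_RGB2BGR))
def pick(xy,a,zg,op,H=.15):
    command_gripper(op)
    move_pose([*xy,H],Q(a)); movel([*xy,zg+.05],v=.2)
    if movel([*xy,zg],v=.08,until_force=15): print("CONTACT",get_tcp_pos(),get_ft_force())
    command_gripper(0.); print("width mm",get_grip_width()*88,"t",get_time())
    f0=get_ft_force()
    movel([*xy,H],v=.2); print("lift dF",get_ft_force()-f0,get_grip_width()*88)
def place(xy,a,zg,op,H=.15,pad=.003):
    move_pose([*xy,H],Q(a)); movel([*xy,zg+pad+.012],v=.2)
    wait(.2); c=movel([*xy,zg+pad-.002],v=.015,until_force=2.5)
    print("touch",c,"tcp",get_tcp_pos(),"expected z",zg+pad,get_ft_force(),"t",get_time())
    command_gripper(op); wait(.2); movel([*xy,H],v=.2); print("t",get_time())
E
python3 - <<'E'
from h import *
pick((.604,-.2162),-25,.008,1.)
place((.4204,-.2126),-25,.008,.85)
move_pose([.4535,-.0166,.15],Q(10)); look("1")
E
```

```text
width mm 49.752115325024256 t 4.1333
lift dF [-1.1279  0.1717 -6.2035] 49.75769677980326
touch True tcp [ 0.4203 -0.2126  0.0111] expected z 0.011 [0.2334 1.1513 4.9973] t 7.475
t 9.1167
```

Run:
```python
from h import *
t=cv2.imread("pics/top_1.png");s=cv2.imread("pics/scene_1.png")
cv2.imwrite("pics/v1.png",np.hstack([crop(t,(399,290),60,6),crop(s,(190,250),60,6)]))
cv2.imwrite("pics/v1b.png",np.hstack([t,s])[::1,::1][:, :][::2,::2])
for cam,im,c in(("top",t,(399,290)),("scene",s,(190,250))):
    for k,z in(("greylo",.043),("bright",.003)):
        q=meas(cam,im,c,k,z); print(cam,k,q[0],q[1],q[2],q[3])
```

```text
top greylo [ 0.4153 -0.2055] [ 0.4152 -0.2054] (97.82292938232422, 96.87763977050781) -84.69149446487427
top bright [ 0.4194 -0.2121] [ 0.4194 -0.212 ] (98.98430633544922, 98.65118408203125) -84.68649673461914
scene greylo [ 0.4501 -0.217 ] [ 0.4481 -0.2176] (103.01058959960938, 94.57919311523438) 5.732003211975098
scene bright [ 0.4203 -0.213 ] [ 0.418  -0.2135] (105.26546478271484, 97.0347671508789) 5.668661117553711
```

View pics/v1.png

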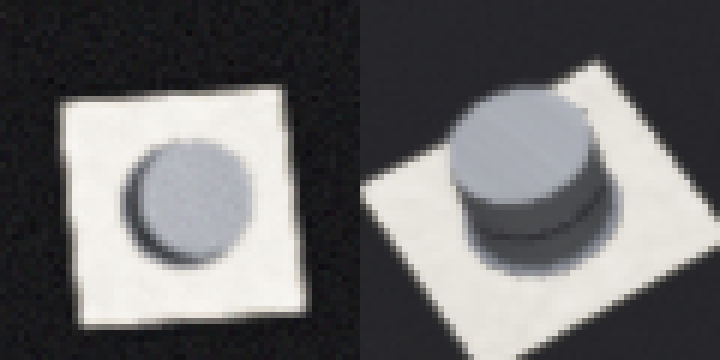

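The weight stands on the disc with a thin rim of disc showing around it. I measure it with the tighter grey mask, then fetch the knob.

Run:
```python
from h import *
t=cv2.imread("pics/top_1.png");s=cv2.imread("pics/scene_1.png")
for cam,im,c in(("top",t,(401,288)),("scene",s,(187,243))):
    q=meas(cam,im,c,"grey",.043,40); print(cam,q[0],q[1],q[2])
pick((.4535,-.0166),10,.026,.5)
move_pose([.4743,.4215,.2],Q(10))
place((.4743,.4215),10,.026,.4)
move_pose([.6235,.0093,.15],Q(3.2)); look("2")
t=cv2.imread("pics/top_2.png");s=cv2.imread("pics/scene_2.png")
cv2.imwrite("pics/v2.png",np.hstack([crop(t,(158,265),60,6),crop(s,(443,155),60,6)]))
```

```text
top [ 0.4165 -0.2072] [ 0.4161 -0.2069] (56.603023529052734, 54.710662841796875)
scene [ 0.4256 -0.2128] [ 0.4367 -0.2151] (80.13933563232422, 54.9383659362793)
width mm 13.610123440441988 t 12.825
lift dF [ 1.0247 -0.3695 -4.8604] 13.648423655137329
touch True tcp [0.4741 0.4214 0.0292] expected z 0.028999999999999998 [-0.4553 -0.7488  4.8834] t 17.1583
t 18.6667
```

View pics/v2.png

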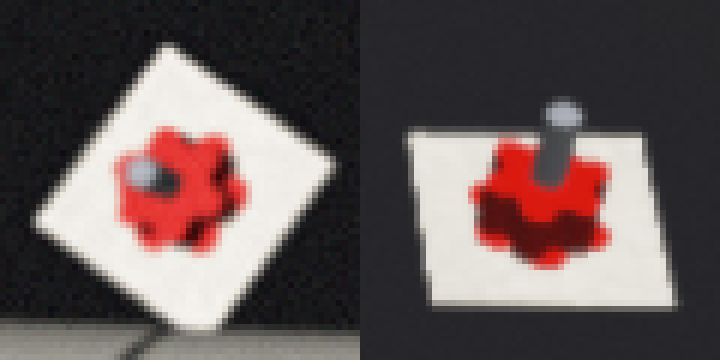

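The knob is upright on its star, stem up. I check both placings numerically from the edges I read off the crops: the weight's top face and the stem tip.

Run:
```python
from h import *
print("weight",ray("top",(369+194.5/6-.5,260+200/6-.5),.043),ray("scene",(160+161/6-.5,220+145.5/6-.5),.043),"pad .4204 -.2126")
print("stem",ray("top",(128+143/6-.5,235+172/6-.5),.059),ray("scene",(413+203/6-.5,125+114/6-.5),.059))
t=cv2.imread("pics/top_2.png");s=cv2.imread("pics/scene_2.png")
for cam,im,c,d in(("top",t,(158,265),(151,263)),("scene",s,(443,155),(446,144))):
    print(cam,"star",meas(cam,im,c,"red",.025)[0],"pad",meas(cam,im,c,"bright",.003)[:3])
```

```text
weight [[ 0.4182 -0.2106]] [[ 0.4215 -0.2128]] pad .4204 -.2126
stem [[0.4737 0.4199]] [[0.4738 0.4205]]
top star [0.4718 0.4174] pad (array([0.4739, 0.4219]), array([0.4737, 0.4218]), (98.36957550048828, 98.14077758789062))
scene star [0.4768 0.4168] pad (array([0.4763, 0.4197]), array([0.475 , 0.4209]), (98.0879135131836, 97.25967407226562))
```

Both placings are within about 2 mm. Next come the carton and the bar.

Run:
```python
from h import *
pick((.6235,.0093),3.2,.010,1.)
place((.421,.2069),-17.8,.010,.9)
move_pose([.616,.2248,.15],Q(13.1)); look("3")
t=cv2.imread("pics/top_3.png");s=cv2.imread("pics/scene_3.png")
cv2.imwrite("pics/v3.png",np.hstack([crop(t,(238,288),60,6),crop(s,(357,175),60,6)]))
pick((.616,.2248),13.1,.004,.6)
place((.4842,-.3879),-60.7,.004,.55)
move_pose([.35,-.561,.22],Q(-64)); look("4")
t=cv2.imread("pics/top_4.png");s=cv2.imread("pics/scene_4.png")
cv2.imwrite("pics/v4.png",np.hstack([crop(t,(465,271),80,5),crop(s,(119,312),80,5)]))
```

```text
width mm 53.79862079425451 t 23.5667
lift dF [-0.0296  0.1671 -2.6529] 53.822263152303314
touch True tcp [0.4208 0.2069 0.0131] expected z 0.013000000000000001 [-0.8403  0.2798  4.2057] t 27.225
t 28.85
width mm 24.066935539798592 t 32.575
lift dF [-1.1544  0.0917 -4.1281] 23.71506275157811
touch True tcp [ 0.484  -0.3878  0.0073] expected z 0.007 [-0.8677  0.0582  5.0555] t 37.4417
t 39.0917
```

View pics/v3.png

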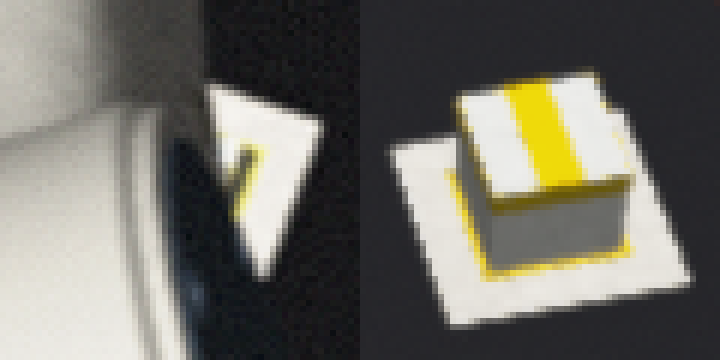

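View pics/v4.png

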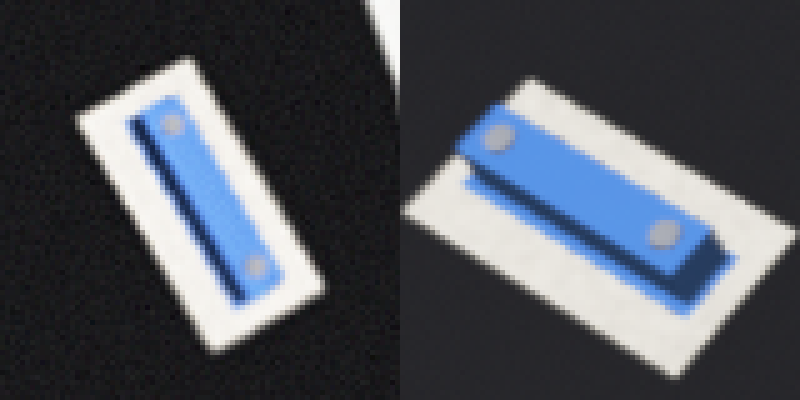

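View pics/scene_4.png

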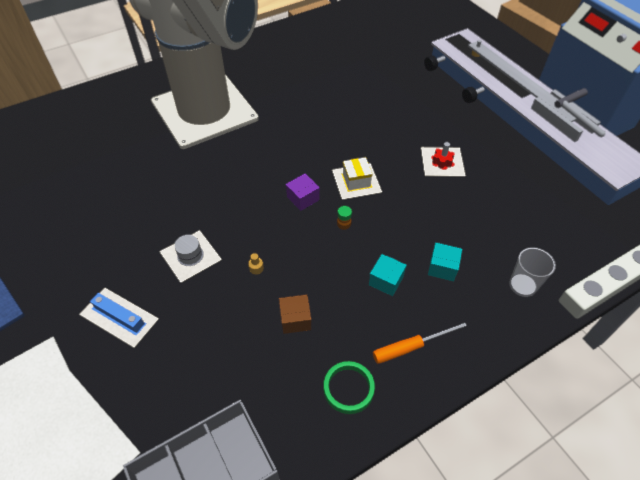

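Run:
```python
from h import *
for cam,p,o in(("top",[(173,125),(257,266)],(425,231)),("scene",[(99,137),(265,234)],(79,272))):
    w=ray(cam,np.array(p)/5-.5+o,.029); d=w[1]-w[0]; print("bar",cam,w.mean(0),np.degrees(np.arctan2(d[1],d[0])),np.linalg.norm(d))
w=ray("scene",np.array([(98,95),(238,72),(270,180),(133,198)])/6-.5+[327,145],.047)
print("carton scene",w.mean(0),cv2.minAreaRect((w*1000).astype(np.float32)))
t=cv2.imread("pics/top_4.png");cv2.imwrite("pics/v5.png",np.hstack([crop(t,(238,288),60,6),crop(t,(315,253),120,3)]))
```

```text
bar top [ 0.4833 -0.3867] -150.5072278798971 0.0835063498644504
bar scene [ 0.4838 -0.3871] 29.349208517634725 0.08430021563265722
carton scene [0.4216 0.2062] ((422.0836486816406, 206.9015350341797), (56.08552551269531, 58.17675018310547), 71.23540496826172)
```

View pics/v5.png

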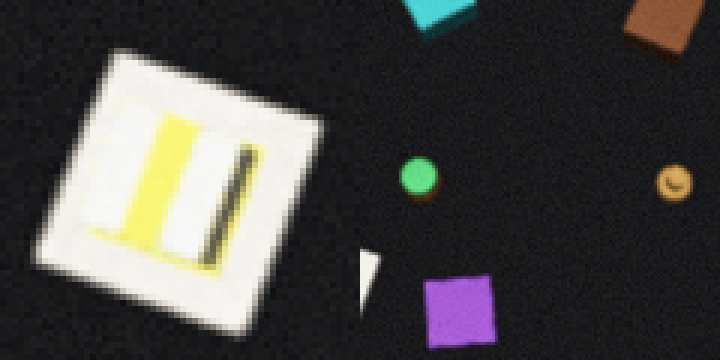

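The carton is squared on its pad. The bar is aligned, at 29.4° against the pad's 29.3°. The jar and finger stand where they were, at about (275,252) and (360,254). I hand the job in.

Run:
```python
from h import *
print(get_time()); job_done()
```

```text
40.1083
the job is handed in; nothing more can be done
```

All four parts are on their pads, placed in the order weight, knob, carton, bar, and I handed the job in at 40.1 s. Each was lowered slowly until a light touch at the expected height before I released it.

| Part | Last check | Disagreement |
|---|---|---|
| Weight | about 1–3 mm off the pad centre | The top and scene cameras differed by about 3 mm and the automatic colour mask failed, so I read the edges by hand. |
| Knob | upright, stem tip within about 2 mm | The star mask read about 5 mm off because it picked up the sides; I relied on the stem tip in both views. |
| Carton | within about 1 mm and 1° | The position comes from the scene camera only. A later top view showed it squared on its pad. |
| Bar | within about 1 mm and 0.3° | Both cameras agreed. |

In the last images the jar and brass finger appear where they were at the start, judged by eye. The look-alikes I checked were untouched too.

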